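# Shut a dose logger's battery lid and hold the logger on its read-out dock

### The job

The UV dose logger has a new pair of cells: press its hinged battery lid fully shut so that the catch snaps over it, before the logger goes to the dock. Then carry the logger to the read-out dock, gold contacts to the fence, and hold it there fully home with one steady push, back against the fence and down flat on the bed at once, so that the spring contacts and the presence plunger are both pressed right in. The dock has no latch, so finish while still holding it, keeping up the push; leave the white screw case and the vial standing on the table where they are.

Things in the scene. Friction and masses are not known exactly. Their poses are not given: they have to be found in the camera images.
- logger: The UV dose logger: loose flat grey plastic case 100 x 56 x 30 mm (its x, y, z), 0.2 kg. Origin: centre of its underside. Its +x end face has four flush gold contact strips; a round white window is on top near that end, the battery lid covers the rest. Black lid catch in the middle of the -x end, 12 mm wide, x = -53 to -45 mm, up to z = 34.5 mm. The flat long sides can be gripped.
- logger_center (a point): Middle of the logger, 15 mm above the centre of its underside; axes as the logger's.
- logger_lid (a joint): Angle of the battery lid, rad: 0 shut flush in the top, grows as it opens (to 1.5); stiff hinge, stays at any angle. Grey plate 49 mm wide, 4 mm thick; hinge along the logger's y at logger x = +14, z = 28 mm; free edge 60 mm from it, toward -x. In the last 8 mm of the edge's travel it must pass the catch: about 4 to 5 N at the free edge, 8 N half-way to the hinge; then it snaps to 0.
- lid_edge (a point): Middle of the lid's free edge (on the rounded edge bar, 4 mm thick), moving with the lid; its x axis points along the lid from the free edge to the hinge, y along the hinge.
- dock_seat (a point): Point on the read-out dock where the middle of the logger (logger_center) lies when the logger is home, 27 mm above the work surface and 15 mm above the bed; x axis points level to the fence, z up. The logger's +x is along this x when home. The dock is screwed down: an aluminium base 154 x 96 x 10 mm, with black housing at its far end.
- dock_bed: The dock's black bed liner of slippery plastic (friction about 0.2), 110 mm (x) x 55 mm (y), its top 12 mm above the work surface, reaching from 60 mm before the dock_seat point to the fence. Its origin is on the work surface below dock_seat, with the same axes.
- dock_fence: The dock's upright aluminium fence, 74 mm wide, its face 50 mm beyond dock_seat and its top 39 mm above the work surface. Origin as the bed's. Two black side guides 10 mm high stand on the bed's sides from the fence to 36 mm before it, 61 mm apart inside, with mouths flaring to about 76 mm over the next 20 mm.
- dock_pins (a joint): Travel of the four spring contacts that stand 3 mm out of the fence toward the logger, 12.5 mm above the bed: 0 out, 0.003 pressed in flush with the fence. 2 N to start, 5 N pressed in.
- dock_plunger (a joint): Travel of the presence plunger, a 9 mm domed steel button that stands 2.5 mm out of the bed below dock_seat: 0 up, 0.0025 pressed in flush. 1.5 N to start, 4 N pressed in.
- case_center (a point): Middle of the loose plain white screw case, an upright cylinder 41 mm across and 53 mm high (bystander).
- vial_center (a point): Middle of the loose white vial with ribbed cap, 25 mm across and 54 mm high, standing (bystander).
- logger_contacts (a point): Middle of the four gold contact strips, on the logger's +x end face, 12.5 mm above its underside; axes as the logger's.

How it is judged:
By the outcome, as a careful person would: the job done as asked, in the order asked, and still so for the second after the job is handed in, while the arm keeps its last pose, push and grip.
It also fails if it takes over 61 s, if anything falls off the work surface, if the arm or the gripper's body presses on something with over 40 N, if the wrist force passes 120 N, or if a joint passes its speed limit or range.

### The arm

A 7-joint arm with a two-finger parallel gripper is mounted at the origin on a cart in front of the work surface, level with it; the furniture and walls round the work are solid. World frame = base frame: x ahead of the robot, y to its left, z up, the work surface at z = 0. Lengths are in m, angles in rad, forces in N, time in s.
With the tool pointing down it reaches from about 0.425 to 0.925 m from the base axis. Payload 6.8 kg.
Tool frame: the origin (TCP) lies midway between the tips of the shut fingers; the grasp point (between the pads) lies 19 mm behind it; z points along the fingers, y is the line along which they close (so a half turn about z gives the same grasp; the last joint's range is limited). The gripper opens to 85 mm and grips with 20 to 120 N. Pads are 22 mm wide; open, the fingers measure 114 mm over their backs; the gripper's body (76 mm by 85 mm) begins 54 mm behind the grasp point. The pads swing forward as they close: fully open they stand 13 mm farther back than shut.
Start: joints at [-1.307, 0.477, 0.022, 1.555, -0.011, 1.109, -0.083], TCP at [0.245, 0.629, 0.231] pointing down, gripper open.
Joint ranges: [-2.96, 2.96], [-0.34, 2.1], [-1.41, 1.46], [0.24, 2.44], [-1.37, 4.51], [0.17, 1.92], [-2.96, 2.96]. Speed limits (rad/s): [2.39, 2.39, 3.14, 3.14, 3.14, 3.14, 3.14].

### API

Orientations are given as a rotation vector (axis times angle).
In Python, from bench import r gives the robot as it stands.
- The arm moves only by the tool servo_tool, never from a script. Its arguments are lists of equal length, an entry for each row: "turn": the turn, a rotation vector about the world's x, y, z in units of 5 degrees (1.0 is 5 degrees), a list of three; "slide": the shift along the world's x, y, z in units of 30 mm (1.0 is 30 mm), a list of three; "hand": the opening, from 0 (shut) to 1 (fully open). In form: {"turn": [[rx, ry, rz], ...], "slide": [[dx, dy, dz], ...], "hand": [hand, ...]}. A call has 1 to 8 rows; each row is the pose to reach, as a shift and turn from the pose commanded when the call began; what a row does not reach only later rows make up. A row lasts 1/8 s, in which the tool goes at most 62.5 mm and 10.7 degrees, less where a joint would pass 70% of its speed; a pose out of reach is approached as far as the arm can. A call with a gripper value outside its range is refused whole. The fingers move at their own pace and stop on an object; "squeeze" is the grip in N (left out, the last holds). Time passes only in rows, so rows that repeat a pose let the fingers close. It gives the time, the measured TCP pose, the force, the opening and the grip force at its end, in the units of the state.
- r.get_obs(): the state, without advancing time (a new reading comes with each control period).
- r.grab_frame(name): name is "scene" or "top" or "wrist"; returns (picture, depth): 400x640x3 uint8, red, green, blue; 400x640 float32, m along the optical axis (not along the pixel's ray), 0 where there is no reading.
- r.get_calibration(name): a dict with "fovy" (degrees; the focal length in pixels is half the picture's height over the tangent of half this angle, whatever the lens; pixels are square), "cx", "cy" (the principal point, pixels), "R" (3x3) and "t" (3): a world point X has camera coordinates R X + t. Camera axes: x right, y down, z forward; pixel columns grow to the right and rows downward; lengths in m; the calibration is good to about 2 mm. A picture is of the moment at which its call begins: read the wrist's pose just before it. get_calibration takes no time and is no camera call; for the wrist camera it gives the pose at the moment of the call.
- r.hand_in(): hands the job in; it is judged then, once.
The state is a dict: "clock": time; "joints": joint angles; "qvel": joint speeds; "tau": joint torques, N m; "tcp_pos": TCP position; "orientation": TCP orientation; "contact_force": force on the tool from outside, world axes, zero at the start; "moment": the same for the moment, N m; "grip_width": finger opening in m; "gripper_force": force on a finger pad.
Only numpy, scipy, OpenCV 4.12 (cv2) and the standard library are available. Lean on these libraries where they do the work, as an engineer would, in place of code of your own. Each camera call takes 0.05 s, during which the arm holds its last target. There are 200 camera calls.

## Working session

There is one attempt and no reset: what is moved stays moved. The work goes in short steps, Python scripts to look and compute and a tool call to move; the robot and the scene stay as the last step left them, time stands still between calls to the robot, and variables do not carry over. Pictures are saved under pics/ and viewed, at most 10 in all, crops included, and the job is handed in when it is done.

Besides the shell and the picture viewer there is one more tool, called after "Emit:" in YAML: its name, and indented under it one key for each argument. servo_tool: Moves the arm, as the interface text tells. Its arguments: {"type":"object","properties":{"turn":{"type":"array"},"slide":{"type":"array"},"hand":{"type":"array"},"squeeze":{"type":"number"}},"required":["turn","slide","hand"]}

```bash
mkdir -p pics; ls
cat > h.py <<'E'
import numpy as np, cv2
from bench import r
from scipy.spatial.transform import Rotation as Rot
def snap(n,f):
    c=r.get_calibration(n); p,d=r.grab_frame(n)
    np.savez('pics/'+f+'.npz',p=p,d=d,**{k:np.array(c[k]) for k in c})
    cv2.imwrite('pics/'+f+'.png',p[:,:,::-1]); return p,d,c
def load(f):
    z=np.load('pics/'+f+'.npz'); return z['p'],z['d'],z
def cloud(d,c):
    fl=200/np.tan(np.radians(float(c['fovy']))/2)
    v,u=np.mgrid[0:400,0:640]
    P=np.stack([(u-c['cx'])/fl*d,(v-c['cy'])/fl*d,d],-1)
    return (P-c['t'])@c['R']   # R^T (P-t)
def proj(X,c):
    fl=200/np.tan(np.radians(float(c['fovy']))/2)
    q=np.atleast_2d(X)@c['R'].T+c['t']; return q[:,:2]/q[:,2:]*fl+[c['cx'],c['cy']]
E
python3 - <<'E'
from h import *
o=r.get_obs(); print({k:np.round(o[k],3) for k in o})
a=snap('scene','s0')[0]; b=snap('top','t0')[0]
cv2.imwrite('pics/both.png',cv2.resize(np.vstack([a,b]),(800*3//4*1,750*1))[:,:,::-1][:600] if 0 else np.vstack([cv2.resize(a,(480,300)),cv2.resize(b,(480,300))])[:,:,::-1])
for n in('scene','top'):
    c=r.get_calibration(n); print(n,{k:np.round(c[k],3).tolist() for k in c}, (-np.array(c['R']).T@c['t']).round(3))
E
```

```text
pics
{'clock': np.float64(0.0), 'joints': array([-1.307,  0.478,  0.022,  1.556, -0.012,  1.109, -0.083]), 'qvel': array([-0.   , -0.001,  0.002,  0.   ,  0.001, -0.001, -0.001]), 'tau': array([-1.0000e-03, -5.9645e+01,  1.6080e+00, -2.8120e+01,  1.3000e-02,
        9.0000e-03,  0.0000e+00]), 'tcp_pos': array([0.245, 0.628, 0.23 ]), 'orientation': array([-5.810e-01, -3.087e+00,  3.000e-03]), 'contact_force': array([ 0.217,  0.67 , -0.395]), 'moment': array([-0.034,  0.055, -0.011]), 'gripper_force': np.float64(0.0), 'grip_width': np.float64(0.085)}
scene {'fovy': 42.179, 'cx': 314.838, 'cy': 199.511, 'R': [[0.609, -0.793, 0.001], [-0.459, -0.354, -0.815], [0.647, 0.496, -0.579]], 't': [-0.295, 0.273, 0.746]} [-0.177 -0.508  0.655]
top {'fovy': 48.524, 'cx': 320.62, 'cy': 204.054, 'R': [[0.026, -1.0, 0.017], [-0.99, -0.029, -0.138], [0.138, -0.013, -0.99]], 't': [-0.023, 0.51, 0.843]} [0.389 0.002 0.906]
```

View pics/t0.png

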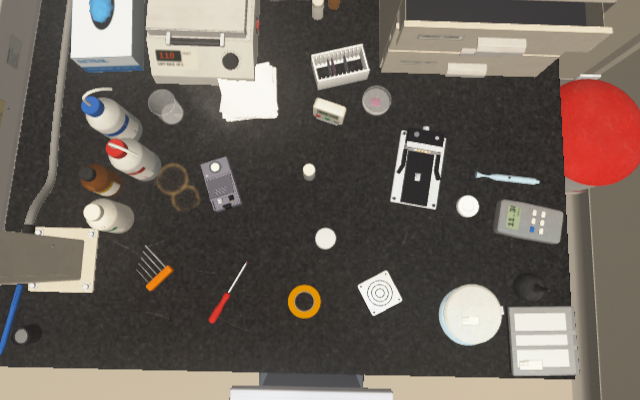

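View pics/s0.png

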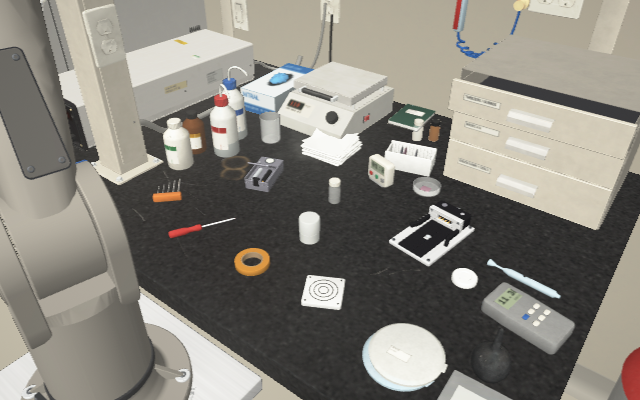

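The logger is at about (220,184) in the top view. The dock is at (419,168) with its fence at the upper end. The vial is at (309,172) and the screw case at (325,239). Next I'll zoom in on the logger and dock.

Run:
```python
from h import *
p,d,c=load('t0'); ps,ds,cs=load('s0')
A=cv2.resize(p[150:220,190:250],(390,455),interpolation=cv2.INTER_CUBIC)
B=cv2.resize(p[120:215,380:455],(360,455),interpolation=cv2.INTER_CUBIC)
cv2.imwrite('pics/crop.png',np.hstack([A,B])[:,:,::-1])
W=cloud(d,c)
# logger region above table
m=np.zeros(d.shape,bool); m[150:220,192:250]=1
Q=W[m&(d>0)&(W[...,2]>0.015)]; print(len(Q),Q.min(0).round(3),Q.max(0).round(3))
print('logger z map'); 
for v in range(154,216,4): print(v,(W[v,196:246:3,2]*1000).round().astype(int))
for (u,v) in [(309,172),(325,239),(417,176),(220,184)]: print((u,v),W[v,u].round(4))
print('dock z map')
for v in range(124,212,4): print(v,(W[v,388:450:3,2]*1000).round().astype(int))
```

```text
1444 [0.492 0.151 0.015] [0.602 0.236 0.065]
logger z map
154 [-2  0  2  0  0  1 -2 -2 -1  0 -1  1 -2  0  0  1 -2]
158 [ 0 -3  1 -1 -1 -1  1 -1 29 33 29  0  1  1  1 -2 -3]
162 [-2 -4 -2 -1 28 30 32 29 31 30 28  6  1 -1 -1 -2  0]
166 [ 0  0 30 29 32 32 32 32 29 31 30 25 -3  0 -6 -2 -4]
170 [  0   0  30  31  29  28 906  30  31  29  30  28  -2  -1   0  -2   2]
174 [ 3  0  0 30 29 29 32 33 30 31 30 34 23 -5  1 -3  0]
178 [ -1  -3   0  28  30  29  29  34  34  35  38  39 906  -2  -1   4   1]
182 [ 0 -1  0 30 32 35 36 40 38 42 45 43 19 14  0 -2  1]
186 [ 1 -1  1 -4 44 41 44 47 47 49 48 52 50 28  0 -3 -1]
190 [ 4 -2 -1 -1 50 48 49 53 52 54 56 56 58 20  5 -1 -1]
194 [-1  1 -3  0 -1 55 54 57 58 60 61 61 63 20 25  2 -1]
198 [ 2  0  2 -4 -2 60 62 62 62 19 19 27 24 18 28  0 -1]
202 [ 1 -1 -1 -1 -1 30 21 17 28 21 20 19 18 20 25 17  2]
206 [ 1 -2  3  2 -1 -2 21 20 19 35 33 32 17  7  0 -3  2]
210 [-2  1 -1 -1 -1 -1 33 24 15  9  0  1  2  0 -3  0  2]
214 [-1  0  0 -3 -1  0 -1 -2  0 -1 -2 -3 -1  3  1  2  1]
(309, 172) [0.5709 0.0159 0.0521]
(325, 239) [ 0.4406 -0.0188  0.0515]
(417, 176) [ 0.5773 -0.20
[... 896 characters left out ...]
  2 -1  0]
172 [-2 -1  6 17 20 10 12 11 14 12 13 10 10 11 10  8 19 11 -3 -2  2]
176 [-1 -1  9  8  8  7 13 12 12 12 14  9 13 11 11 11 19 20 -2  1 -1]
180 [-1 -2 14  9 10 11 13 13 10 11  8 12 11 11 13 13 18  9 -2  0 -3]
184 [ 0  1 11  9  9 11 11 11 10 10 13 11 11 10  7  7  9  7  0 -2 -3]
188 [-4 -1  7  8 10  9 11 10 13 12 13 12 11 15 10 11  8  1  0  0  0]
192 [ 1  5  8 10  7 12 10 11 13 12 13 10 10 13  9  8  9  0 -2  0 -1]
196 [ 0 10 10 11  8 10  9 10  9  9 12  9  9 11 10  9  9 -1 -3 -2 -1]
200 [-1  9  9 12 11 11 11 13 11 10 12 10 12 11  9  9  9 -1 -1 -1  1]
204 [-2 -3 -2 -1  0  3  8  9 11 11  9 12 10  9  7 11  8 -2 -1 -2 -2]
208 [-3 -4  1 -1  1 -1  0 -2  0 -1 -1 -2  0  4  8  9 -1  0  0  1 -1]
```

View pics/crop.png

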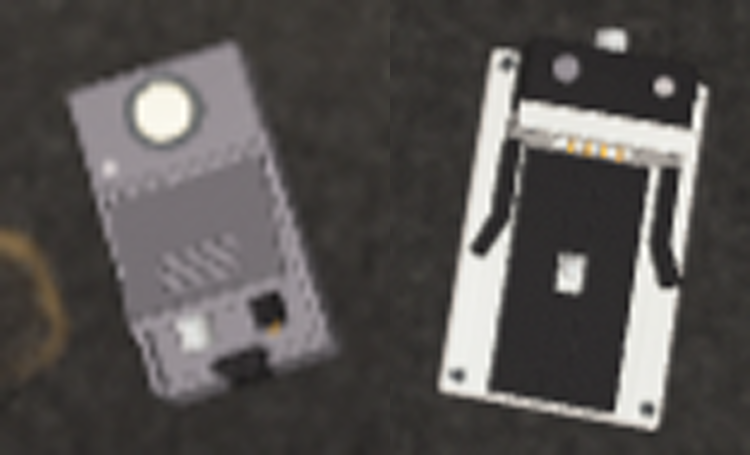

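The window end of the logger (+x) points up and to the left, and the lid is open about 0.6 rad. In the dock crop, the plunger is at (570,272), the gold pins at (597,150), and the guides are on both sides. Now I'll fit the poses and check the obstacles on the way.

Run:
```python
from h import *
p,d,c=load('t0'); ps,ds,cs=load('s0')
def back(uv,z,c):
    fl=200/np.tan(np.radians(float(c['fovy']))/2)
    uv=np.atleast_2d(uv).astype(float); C=-c['R'].T@c['t']
    ray=np.c_[(uv-[c['cx'],c['cy']])/fl,np.ones(len(uv))]@c['R']
    return C+ray*((z-C[2])/ray[:,2])[:,None]
L=np.array([[70,95],[240,42],[335,350],[165,400]])/6.5+[190,150]
X=back(L-0.4,.03,c);print('logger corners',X.round(4).tolist()); print('ctr',X.mean(0)); e=X[0]+X[1]-X[2]-X[3]; print('len',np.linalg.norm(e)/2,'yaw',np.degrees(np.arctan2(e[1],e[0])))
D=np.array([[492,48],[707,90],[655,430],[440,390]]); D=(D-[390,0])/[4.8,4.79]+[380,120]-.4
X=back(D,.01,c);print('dock corners',X.round(4).tolist()); print('ctr',X.mean(0)); e=X[0]+X[1]-X[2]-X[3]; print('len',np.linalg.norm(e)/2,'yaw',np.degrees(np.arctan2(e[1],e[0])))
s=back((np.array([[570,272]])-[390,0])/[4.8,4.79]+[380,120]-.4,.0145,c);print('plunger',s)
W=cloud(d,c);Ws=cloud(ds,cs)
Q=np.r_[W[(d>0)],Ws[ds>0]]; Q=Q[Q[:,2]<1.2]
xs=np.arange(0.05,0.95,.05); ys=np.arange(.75,-.4,-.05)
print('x\\y',' '.join('%4d'%round(y*100) for y in ys))
for x in xs[::-1]:
    row=[]
    for y in ys:
        k=Q[(abs(Q[:,0]-x)<.025)&(abs(Q[:,1]-y)<.025)]
        row.append('%4d'%(np.percentile(k[:,2],98)*100) if len(k)>3 else '   .')
    print('%3d'%round(x*100),' '.join(row))
o=r.get_obs(); print(Rot.from_rotvec(o['orientation']).as_matrix().round(3))
cw=r.get_calibration('wrist'); print({k:np.round(cw[k],3).tolist() for k in cw}, -np.array(cw['R']).T@cw['t'])
```

```text
logger corners [[0.585, 0.2348, 0.03], [0.6033, 0.1834, 0.03], [0.5078, 0.1491, 0.03], [0.491, 0.1999, 0.03]]
ctr [0.54676549 0.19179889 0.03      ]
len 0.10087400104048638 yaw 20.04780012052817
dock corners [[0.6761, -0.1729, 0.01], [0.6601, -0.2668, 0.01], [0.5097, -0.2427, 0.01], [0.5243, -0.1509, 0.01]]
ctr [ 0.59253078 -0.20830889  0.01      ]
len 0.1528220205186099 yaw -8.678405694773607
plunger [[ 0.57636125 -0.20558407  0.0145    ]]
x\y   75   70   65   60   55   50   45   40   35   30   25   20   15   10    5    0   -5  -10  -15  -20  -25  -30  -35
 90   12   12   12   12    1    6    8    7   12   12   12   12   11    0    0    5    0    1   26   26   26   26   26
 85   12   13   12   12    1    6    7    6   12   12   12   12   11    0    0    4    4   24   26   26   26   26   26
 80   12   12   12   12    1    6    6    6   11   11   11   11   11    4    0    4    4   23   25   25   25   25   26
 75   12   12   12   12    1    0    0    0    4    4    4    6    4    4    0    4    4    1   25   25   25   25   25
 70   12   12   12   12    1    0    0   12   17    6    0  
[... 1170 characters left out ...]
  0    0    0    0    0    0    0    0    0    0    0    0    0    0    0    0
 15    .    .    .    .    .    .    .    .    .    .    .    .    0    0    0    0    0    0    0    .    .    .    .
 10    .    .    .    .    .    .    .    .    .    .    .    .    .    0   51    1    1    1    0    .    .    .    .
  5    .    .    .    .    .    .    .    .    .    .    .    .    .    .   51   47   37   30    .    .    .    .    .
[[-0.932  0.363 -0.   ]
 [ 0.363  0.932 -0.002]
 [-0.    -0.002 -1.   ]]
{'fovy': 67.609, 'cx': 319.751, 'cy': 192.521, 'R': [[0.364, 0.931, -0.001], [0.889, -0.348, 0.297], [0.276, -0.109, -0.955]], 't': [-0.674, -0.037, 0.378]} [0.1737025  0.65592243 0.37133796]
```

Run:
```python
from h import *
p,d,c=load('t0'); ps,ds,cs=load('s0')
W=cloud(d,c);Ws=cloud(ds,cs)
Q=np.r_[W[(d>0)],Ws[ds>0]]
for lo,hi in((.02,.15),(.15,.3),(.3,.45),(.45,.8)):
    k=Q[(Q[:,2]>lo)&(Q[:,2]<hi)&(Q[:,0]>.2)&(Q[:,0]<.5)&(Q[:,1]>.3)&(Q[:,1]<.75)]
    if len(k): print(lo,len(k),np.percentile(k,[1,99],axis=0).round(3).tolist(),'rmin',np.percentile(np.hypot(k[:,0],k[:,1]),1).round(3))
```

```text
0.02 8670 [[0.234, 0.37, 0.021], [0.497, 0.722, 0.148]] rmin 0.581
0.15 5589 [[0.348, 0.453, 0.151], [0.427, 0.539, 0.298]] rmin 0.58
0.3 2676 [[0.348, 0.451, 0.301], [0.422, 0.538, 0.392]] rmin 0.577
```

Emit:
servo_tool:
  turn:
    - [0,0,0.5]
    - [0,0,1]
    - [0,0,1.5]
    - [0,0,2]
    - [0,0,2.5]
    - [0,0,3]
    - [0,0,3.5]
    - [0,0,4]
  slide:
    - [-0.65,-1.7,0]
    - [-1.25,-3.35,0]
    - [-1.9,-5,0]
    - [-2.5,-6.6,0]
    - [-1.2,-7.5,0]
    - [0.5,-8.6,0]
    - [1.8,-9.8,0]
    - [3.2,-11,0]
  hand: [0,0,0,0,0,0,0,0]

```text
clock: 1.1
tcp_pos: [0.3421, 0.2975, 0.2313]
orientation: [-0.033, -3.141, -0.0]
contact_force: [0.5, 0.7, 0.3]
grip_width: -0.0004
gripper_force: 0.0
```

Emit:
servo_tool:
  turn:
    - [0,0,0.9]
    - [0,0,1.8]
    - [0,0,2.7]
    - [0,0,3.5]
    - [0,0,4.25]
    - [0,0,4.25]
  slide:
    - [1.4,-1.2,0]
    - [2.8,-2.4,-0.5]
    - [4.2,-3.4,-1]
    - [5.4,-3.6,-1.7]
    - [6.2,-3.6,-2.3]
    - [6.2,-3.6,-2.3]
  hand: [0,0,0,0,0,0]

```text
clock: 1.85
tcp_pos: [0.5274, 0.1899, 0.1606]
orientation: [0.541, -3.092, 0.002]
contact_force: [-0.4, -0.5, 1.1]
grip_width: 0.0001
gripper_force: 0.0
```

Run:
```python
from h import *
snap('wrist','w1')
o=r.get_obs(); print({k:np.round(o[k],4) for k in('clock','tcp_pos','orientation','joints')})
```

```text
{'clock': np.float64(1.9), 'tcp_pos': array([0.5267, 0.1904, 0.1615]), 'orientation': array([ 5.4090e-01, -3.0924e+00,  1.2000e-03]), 'joints': array([-0.6471,  0.3738,  0.2367,  1.9132, -0.112 ,  0.8696,  1.5635])}
```

View pics/w1.png

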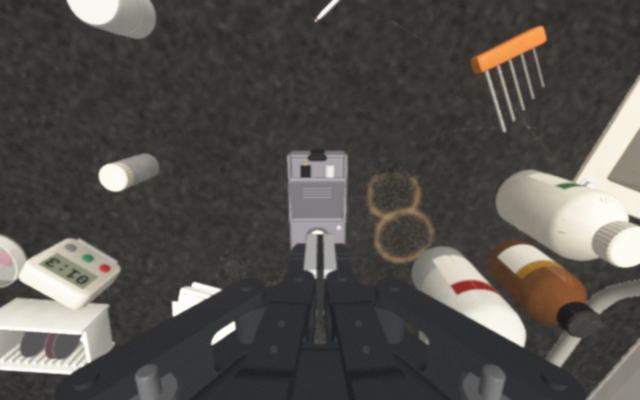

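The wrist view shows the logger squarely below, with its catch at (317,155), cells at (306,171) and (330,171), the lid behind them, and the window just beyond the fingertips. Now I'll refine its pose from this depth image.

Run:
```python
from h import *
p,d,c=load('w1'); W=cloud(d,c)
t=W[(d>0)&(abs(W[...,2])<.02)]; print('table z',np.median(t[:,2]))
m=np.zeros(d.shape,bool); m[140:232,275:360]=1
m&=(d>0)&(W[...,2]>.012)&(W[...,2]<.075)
P=W[m]; best=None
for y in np.arange(14,26,.25):
    a=np.radians(y); v=P[:,:2]@[-np.sin(a),np.cos(a)]; w=np.percentile(v,[.7,99.3]); s=w[1]-w[0]
    if best is None or s<best[0]: best=(s,y,w)
print(best)
a=np.radians(best[1]); u=P[:,:2]@[np.cos(a),np.sin(a)]; v=P[:,:2]@[-np.sin(a),np.cos(a)]; vm=np.mean(best[2])
print('rear u (off-catch)',[np.percentile(u[(abs(v-vm)>9)&(abs(v-vm)<24)],q).round(4) for q in(.3,1,2)],'catch',np.percentile(u[abs(v-vm)<5],[.5,1,2]).round(4))
k=(abs(v-vm)<20)
for lo in np.arange(-.056,.04,.005):
    pass
# lid line profile relative u
u0=np.percentile(u[(abs(v-vm)>9)],1)+.05
for q in np.arange(-.052,.04,.006):
    z=P[k&(abs(u-u0-q)<.003),2]; print(round(q,3),len(z),(np.percentile(z,[10,50,90])*1000).round(1) if len(z) else '')
C=np.array([[np.cos(a),-np.sin(a)],[np.sin(a),np.cos(a)]])@[u0,vm]; print('ctr',C)
# image lines: corners reproj
for yw in(best[1],):
    R=np.array([[np.cos(a),-np.sin(a)],[np.sin(a),np.cos(a)]])
    for z in(.03,):
        X=np.array([[*(C+R@s),z] for s in([-.05,-.028],[-.05,.028],[.05,.028],[.05,-.028])]); print(proj(X,c).round(1).tolist())
```

```text
table z -0.0017532119504292554
(np.float64(0.054905389485779416), np.float64(19.5), array([-0.02740834,  0.02749705]))Traceback (most recent call last):
  File "<stdin>", line 12, in <module>
    return _quantile_unchecked(
        a, q, axis, out, overwrite_input, method, keepdims, weights)
    return _ureduce(a,
                    func=_quantile_ureduce_func,
    ...<5 lines>...
                    overwrite_input=overwrite_input,
                    method=method)
    r = func(a, **kwargs)
    result = _quantile(arr,
                       quantiles=q,
    ...<2 lines>...
                       out=out,
                       weights=wgt)
    slices_having_nans = np.isnan(arr[-1, ...])
                                  ~~~^^^^^^^^^
IndexError: index -1 is out of bounds for axis 0 with size 0
```

Run:
```python
from h import *
p,d,c=load('w1'); W=cloud(d,c)
m=np.zeros(d.shape,bool); m[140:232,275:360]=1
m&=(d>0)&(W[...,2]>.012)&(W[...,2]<.075)
P=W[m]; a=np.radians(19.75)
u=P[:,:2]@[np.cos(a),np.sin(a)]; v=P[:,:2]@[-np.sin(a),np.cos(a)]; vm=np.mean(np.percentile(v,[.7,99.3])); print(vm)
off=(abs(v-vm)>.009)&(abs(v-vm)<.024)
print('rear',np.percentile(u[off],[.3,1,2]).round(4),'catch',np.percentile(u[abs(v-vm)<.005],[.5,1,2]).round(4))
u0=np.percentile(u[off],1)+.05
k=(abs(v-vm)<.02)
for q in np.arange(-.048,.04,.006):
    z=P[k&(abs(u-u0-q)<.003),2]; print(round(q,3),len(z),(np.percentile(z,[10,50,90])*1000).round(1) if len(z) else '')
R=np.array([[np.cos(a),-np.sin(a)],[np.sin(a),np.cos(a)]])
for C in (R@[u0,vm],[.5468,.1918]):
    X=np.array([[*(C+R@s),.03] for s in([-.05,-.028],[-.05,.028],[.05,.028],[.05,-.028])]); print(C,proj(X,c).round(1).tolist())
```

```text
-0.0024031018450127884
rear [0.5323 0.5324 0.5326] catch [0.5291 0.5291 0.5291]
-0.048 268 [16.5 23.9 32.9]
-0.042 222 [17.5 18.4 19.5]
-0.036 461 [18.2 24.7 61. ]
-0.03 517 [18.2 56.2 59.5]
-0.024 250 [52.1 54.1 56. ]
-0.018 233 [48.7 50.4 51.9]
-0.012 214 [44.4 46.2 47.9]
-0.006 213 [40.4 42.3 43.9]
-0.0 181 [36.5 38.1 39.8]
0.006 187 [32.4 34.1 35.9]
0.012 175 [28.4 29.7 31.6]
0.018 227 [27.4 28.3 29. ]
0.024 216 [27.5 28.5 29.5]
0.03 0 
0.036 0 
[0.54895    0.19453989] [[286.1, 155.3], [347.2, 155.3], [344.5, 253.1], [289.4, 253.0]]
[0.5468, 0.1918] [[284.0, 152.1], [345.3, 152.1], [342.8, 250.5], [287.4, 250.4]]
```

Emit:
servo_tool:
  turn:
    - [0,0,0]
    - [0,0,0]
    - [0,0,0]
    - [0,0,0]
    - [0,0,0]
    - [0,0,0]
    - [0,0,0]
  slide:
    - [-0.28,-0.22,-1.5]
    - [-0.28,-0.22,-3]
    - [-0.28,-0.22,-3.2]
    - [-0.28,-0.22,-3.4]
    - [-0.28,-0.22,-3.6]
    - [-0.28,-0.22,-3.8]
    - [-0.28,-0.22,-3.8]
  hand: [0,0,0,0,0,0,0]

```text
clock: 2.78
tcp_pos: [0.5189, 0.1843, 0.0484]
orientation: [-0.544, 3.094, 0.0]
contact_force: [-0.3, 0.2, 0.4]
grip_width: -0.0
gripper_force: 0.0
```

Emit:
servo_tool:
  turn:
    - [0,0,0]
    - [0,0,0]
    - [0,0,0]
    - [0,0,0]
  slide:
    - [0,0,-0.2]
    - [0,0,-0.35]
    - [0,0,-0.4]
    - [0,0,-0.4]
  hand: [0,0,0,0]

```text
clock: 3.28
tcp_pos: [0.5187, 0.1842, 0.0362]
orientation: [0.544, -3.094, 0.0]
contact_force: [0.5, -0.6, 0.6]
grip_width: 0.0001
gripper_force: 0.2
```

Emit:
servo_tool:
  turn:
    - [0,0,0]
    - [0,0,0]
    - [0,0,0]
    - [0,0,0]
  slide:
    - [0,0,-0.1]
    - [0,0,-0.2]
    - [0,0,-0.25]
    - [0,0,-0.25]
  hand: [0,0,0,0]

```text
clock: 3.78
tcp_pos: [0.519, 0.1844, 0.0296]
orientation: [-0.544, 3.094, 0.001]
contact_force: [-3.5, -1.7, 11.1]
grip_width: 0.0002
gripper_force: 5.7
```

Emit:
servo_tool:
  turn:
    - [0,0,0]
    - [0,0,0]
    - [0,0,0]
  slide:
    - [0,0,-0.05]
    - [0,0,-0.1]
    - [0,0,-0.1]
  hand: [0,0,0]

```text
clock: 4.15
tcp_pos: [0.5191, 0.1843, 0.0285]
orientation: [-0.543, 3.094, 0.002]
contact_force: [-10.3, -3.7, 32.6]
grip_width: 0.0001
gripper_force: 16.8
```

Emit:
servo_tool:
  turn:
    - [0,0,0]
    - [0,0,0]
    - [0,0,0]
    - [0,0,0]
  slide:
    - [0,0,1]
    - [0.2,0,3]
    - [0.25,0.2,4.5]
    - [0.25,0.2,4.5]
  hand: [0,1,1,1]

```text
clock: 4.65
tcp_pos: [0.529, 0.1919, 0.1645]
orientation: [-0.543, 3.086, 0.004]
contact_force: [-0.2, 0.3, 0.4]
grip_width: 0.0542
gripper_force: 0.0
```

Run:
```python
from h import *
p,d,c=snap('wrist','w2'); W=cloud(d,c)
o=r.get_obs(); print({k:np.round(o[k],4) for k in('clock','tcp_pos','orientation','grip_width')})
m=np.zeros(d.shape,bool); m[140:260,270:370]=1
P=W[m&(d>0)&(W[...,2]>.012)&(W[...,2]<.075)]
rect=cv2.minAreaRect((P[:,:2]*1000).astype(np.float32)); print(rect,'zmax',np.percentile(P[:,2],[50,99,100]).round(4))
cv2.imwrite('pics/w2c.png',cv2.resize(p[120:290,230:410],(720,680),interpolation=cv2.INTER_CUBIC)[:600,:,::-1])
```

```text
{'clock': np.float64(4.7), 'tcp_pos': array([0.5273, 0.191 , 0.1622]), 'orientation': array([-5.4420e-01,  3.0906e+00,  2.1000e-03]), 'grip_width': np.float64(0.0618)}
((546.7794799804688, 193.8075408935547), (102.57467651367188, 56.0278205871582), 19.722270965576172) zmax [0.0283 0.0322 0.0341]
```

View pics/w2c.png

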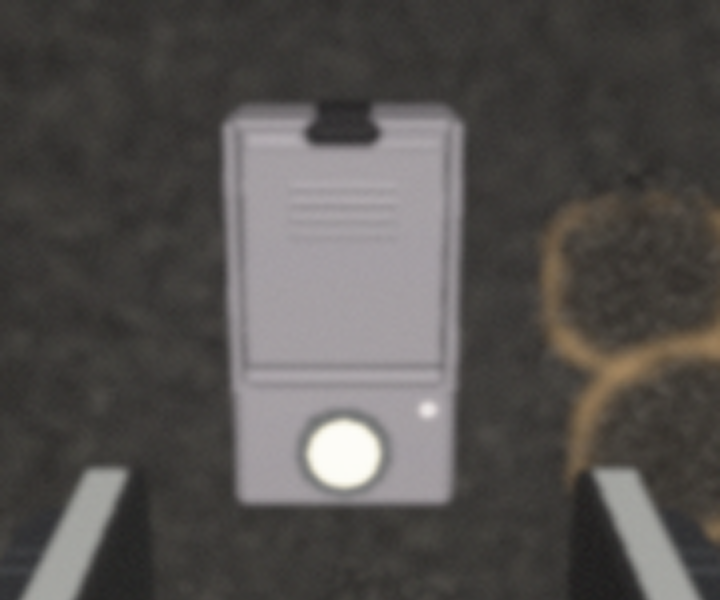

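The lid is now flush, with its edge under the black catch at crop position (342,128). Next I'll grip the logger by its long sides, 24 mm behind its centre.

Emit:
servo_tool:
  turn:
    - [0,0,0]
    - [0,0,0]
    - [0,0,0]
    - [0,0,0]
    - [0,0,0]
  slide:
    - [-0.08,-0.17,-1.5]
    - [-0.08,-0.17,-3]
    - [-0.08,-0.17,-4.4]
    - [-0.08,-0.17,-5.2]
    - [-0.08,-0.17,-5.2]
  hand: [1,1,1,1,1]

```text
clock: 5.32
tcp_pos: [0.5212, 0.1838, 0.0017]
orientation: [0.543, -3.088, 0.003]
contact_force: [0.9, 0.1, 0.4]
grip_width: 0.0854
gripper_force: 0.0
```

Emit:
servo_tool:
  turn:
    - [0,0,0]
    - [0,0,0]
    - [0,0,0]
    - [0,0,0]
    - [0,0,0]
    - [0,0,0]
    - [0,0,0]
  slide:
    - [0.12,0.05,-0.03]
    - [0.12,0.05,-0.03]
    - [0.12,0.05,-0.03]
    - [0.12,0.05,-0.03]
    - [0.12,0.05,-0.03]
    - [0.12,0.05,-0.03]
    - [0.12,0.05,-0.03]
  hand: [1,0.5,0.5,0.5,0.5,0.5,0.5]
  squeeze: 60

```text
clock: 6.2
tcp_pos: [0.5283, 0.1871, 0.0051]
orientation: [-0.544, 3.092, 0.001]
contact_force: [-0.6, -0.6, 6.0]
grip_width: 0.0545
gripper_force: 64.5
```

Emit:
servo_tool:
  turn:
    - [0,0,0]
    - [0,0,0]
    - [0,0,0]
    - [0,0,0]
    - [0,0,0]
    - [0,0,0]
    - [0,0,0]
  slide:
    - [0,0,0]
    - [0,0,0]
    - [-0.15,-0.05,-0.08]
    - [-0.15,-0.05,-0.16]
    - [-0.15,-0.05,-0.16]
    - [-0.15,-0.05,-0.16]
    - [-0.15,-0.05,-0.16]
  hand: [0.8,0.8,0.8,0.8,0.8,0.8,0.8]

```text
clock: 7.08
tcp_pos: [0.5231, 0.1852, -0.0009]
orientation: [-0.544, 3.094, 0.0]
contact_force: [-0.3, 0.2, 0.9]
grip_width: 0.0685
gripper_force: 0.0
```

Emit:
servo_tool:
  turn:
    - [0,0,0]
    - [0,0,0]
    - [0,0,0]
    - [0,0,0]
    - [0,0,0]
    - [0,0,0]
  slide:
    - [0,0,0]
    - [0,0,0]
    - [0,0,0]
    - [0,0,0]
    - [0,0,0]
    - [0,0,0]
  hand: [0.5,0.5,0.5,0.5,0.5,0.5]

```text
clock: 7.82
tcp_pos: [0.5233, 0.1852, -0.0006]
orientation: [-0.544, 3.094, 0.0]
contact_force: [-0.7, 0.0, 5.8]
grip_width: 0.0554
gripper_force: 64.4
```

Emit:
servo_tool:
  turn:
    - [0,0,0]
    - [0,0,0]
    - [0,0,-1]
    - [0,0,-2]
    - [0,0,-3]
    - [0,0,-4]
    - [0,0,-5]
    - [0,0,-5.7]
  slide:
    - [0,0,0.7]
    - [0,0,2]
    - [0.2,-1,3.5]
    - [0.8,-2.5,5]
    - [1.4,-4,5.7]
    - [2,-5.5,5.7]
    - [2.6,-7,5.7]
    - [2.6,-7.5,5.7]
  hand: [0.5,0.5,0.5,0.5,0.5,0.5,0.5,0.5]

```text
clock: 8.82
tcp_pos: [0.6011, -0.0439, 0.1697]
orientation: [-0.245, -3.132, 0.003]
contact_force: [-1.0, -0.1, -3.6]
grip_width: 0.0551
gripper_force: 64.3
```

Emit:
servo_tool:
  turn:
    - [0,0,0]
    - [0,0,0]
    - [0,0,0]
    - [0,0,0]
  slide:
    - [0,0,0]
    - [0,0,0]
    - [0,0,0]
    - [0,0,0]
  hand: [0.5,0.5,0.5,0.5]

```text
clock: 9.32
tcp_pos: [0.6009, -0.0386, 0.1701]
orientation: [-0.231, -3.133, -0.001]
contact_force: [-0.4, 0.7, -2.3]
grip_width: 0.0551
gripper_force: 64.3
```

Run:
```python
from h import *
snap('wrist','w3')
o=r.get_obs(); print({k:np.round(o[k],4) for k in('clock','tcp_pos','orientation','grip_width','contact_force')})
```

```text
{'clock': np.float64(9.375), 'tcp_pos': array([ 0.601 , -0.0389,  0.1701]), 'orientation': array([-2.319e-01, -3.133e+00, -6.000e-04]), 'grip_width': np.float64(0.0555), 'contact_force': array([-0.1433,  0.1452, -2.1994])}
```

View pics/w3.png

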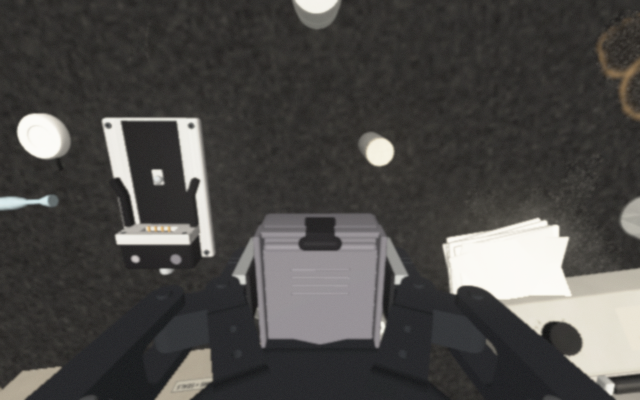

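The wrist view shows the dock: base corners at (103,119), (200,119) and (214,257), plunger at (157,177), and pins at row 229. The logger is held straight in the fingers, with its lid still shut under the catch. Next step is a precise dock pose.

```bash
cat > dock.py <<'E'
from h import *
p,d,c=load('w3'); W=cloud(d,c)
def back(uv,z):
    fl=200/np.tan(np.radians(float(c['fovy']))/2)
    uv=np.atleast_2d(uv).astype(float); C=-c['R'].T@c['t']
    ray=np.c_[(uv-[c['cx'],c['cy']])/fl,np.ones(len(uv))]@c['R']
    return C+ray*((z-C[2])/ray[:,2])[:,None]
g=cv2.cvtColor(p,cv2.COLOR_RGB2GRAY).astype(float)
gx=cv2.Sobel(cv2.GaussianBlur(g,(0,0),.8),cv2.CV_64F,1,0); gy=cv2.Sobel(cv2.GaussianBlur(g,(0,0),.8),cv2.CV_64F,0,1)
def sub(a,k):
    if 0<k<len(a)-1:
        q=a[k-1]-2*a[k]+a[k+1]; return k+.5*(a[k-1]-a[k+1])/q if q else k
    return k
def vline(f,s,rows,w=5):   # f(row)->col guess, s sign of gradient
    out=[]
    for v in rows:
        c0=int(round(f(v)))-w; a=s*gx[v,c0:c0+2*w+1]; k=int(a.argmax()); out.append([c0+sub(a,k),v])
    return np.array(out)
sets={'baseL':(lambda v:103+(v-119)*.09,1,range(124,170,2),.010),'bedL':(lambda v:122+(v-120)*.09,-1,range(124,172,2),.012),
 'bedR':(lambda v:178+(v-120)*.12,1,range(124,172,2),.012),'baseR':(lambda v:200+(v-119)*.1,-1,range(124,246,2),.010)}
ys={}
for n,(f,s,rows,z) in sets.items():
    e=vline(f,s,rows); X=back(e,z)
    l=cv2.fitLine(X[:,:2].astype(np.float32)*1000,cv2.DIST_HUBER,0,.01,.01).ravel(); 
    if l[0]<0: l[:2]*=-1
    res=np.abs((X[:,:2]*1000-l[2:])@[-l[1],l[0]]); ys[n]=l
    print(n,'px',e[0].round(1),e[-1].round(1),'yaw',np.degrees(np.arctan2(l[1],l[0])).round(2),'res',np.median(res).round(2))
yaw=np.median([np.arctan2(l[1],l[0]) for l in ys.values()]); print('yaw',np.degrees(yaw))
ex=np.array([np.cos(yaw),np.sin(yaw)]); ey=np.array([-ex[1],ex[0]])
for n,l in ys.items(): print(n,'lat',(l[2:]@ey + 0).round(2), 'at u', (l[2:]@ex).round(1))
rear=[]
for u in range(128,176,2):
    a=-gy[112:127,u] if 0 else np.abs(gy[112:127,u]); k=int(a.argmax()); rear.append([u,112+sub(a,k)])
rear=np.array(rear); print('bed/base rear rows',np.median(rear[:,1]))
m=np.zeros(d.shape,bool); m[165:190,145:170]=1
pl=m&(g>150); vv,uu=np.nonzero(pl); print('plunger px',uu.mean(),vv.mean(),'world',back([[uu.mean(),vv.mean()]],.0135),'u,v',(back([[uu.mean(),vv.mean()]],.0135)[0,:2]@np.c_[ex,ey]*1000).round(1))
Q=W[(d>0)]; Q=Q[(Q[:,2]>.005)&(Q[:,2]<.06)]; U=Q[:,:2]@ex*1000; V=Q[:,:2]@ey*1000
v0=np.mean([ys['bedL'][2:]@ey,ys['bedR'][2:]@ey]); print('v0 bed',v0,'v0 base',np.mean([ys['baseL'][2:]@ey,ys['baseR'][2:]@ey]))
k=abs(V-v0)<25
for lo in range(8,46,4):
    s=k&(Q[:,2]*1000>lo)&(Q[:,2]*1000<=lo+4)&(U>500); 
    if s.sum()>3: print(lo,s.sum(),np.percentile(U[s],[2,10,50,90,98]).round(1))
E
python3 dock.py
```

```text
baseL px [101.6 124. ] [111.1 168. ] yaw -8.57 res 0.04
bedL px [121. 124.] [129.7 170. ] yaw -8.72 res 0.03
bedR px [176.7 124. ] [182.9 170. ] yaw -8.74 res 0.06
baseR px [198.7 124. ] [212.5 244. ] yaw -8.7 res 0.05
yaw -8.709881
baseL lat -161.85 at u 569.8
bedL lat -141.88 at u 563.1
bedR lat -87.51 at u 571.9
baseR lat -66.64 at u 608.0
bed/base rear rows 116.92313346955186
plunger px 157.28676470588235 176.40441176470588 world [[ 0.57492696 -0.20330347  0.0135    ]] u,v [ 599.1 -113.9]
v0 bed -114.693954 v0 base -114.24505
8 5009 [544.8 552.5 594.  641.9 652.3]
12 154 [548.7 600.3 653.2 827.  827.9]
16 160 [652.7 653.  655.9 827.2 828.2]
20 145 [650.2 651.9 656.2 827.5 828.7]
24 148 [650.6 652.9 701.6 827.9 829.3]
28 111 [652.7 652.9 653.6 828.  829.2]
32 1156 [653.  665.1 677.3 691.6 827.6]
36 716 [652.9 654.1 660.8 688.4 828.2]
40 69 [824.4 825.5 827.  829.  829.6]
44 68 [824.9 825.7 827.3 829.3 830.1]
```

Emit:
servo_tool:
  turn:
    - [0,0,0]
    - [0,0,0]
    - [0,0,-0.05]
    - [0,0,-0.05]
    - [0,0,-0.05]
    - [0,0,-0.05]
    - [0,0,-0.05]
    - [0,0,-0.05]
  slide:
    - [-0.7,-1.7,0]
    - [-1.4,-3.4,-0.5]
    - [-1.96,-5,-1.5]
    - [-1.96,-5.33,-3]
    - [-1.96,-5.33,-3]
    - [-1.96,-5.33,-3]
    - [-1.96,-5.33,-3]
    - [-1.96,-5.33,-3]
  hand: [0.5,0.5,0.5,0.5,0.5,0.5,0.5,0.5]

```text
clock: 10.38
tcp_pos: [0.5433, -0.1991, 0.0814]
orientation: [0.239, 3.13, 0.0]
contact_force: [-1.3, -0.1, -1.6]
grip_width: 0.0549
gripper_force: 65.0
```

Run:
```python
from h import *
p,d,c=snap('wrist','w4')
o=r.get_obs(); print({k:np.round(o[k],4) for k in('clock','tcp_pos','orientation','contact_force')})
cv2.imwrite('pics/w4c.png',cv2.resize(p[60:360,160:480],(640,600),interpolation=cv2.INTER_CUBIC)[:,:,::-1])
```

```text
{'clock': np.float64(10.425), 'tcp_pos': array([ 0.5431, -0.1992,  0.0811]), 'orientation': array([2.3920e-01, 3.1307e+00, 1.0000e-04]), 'contact_force': array([ 0.4009,  0.2027, -2.2493])}
```

View pics/w4c.png

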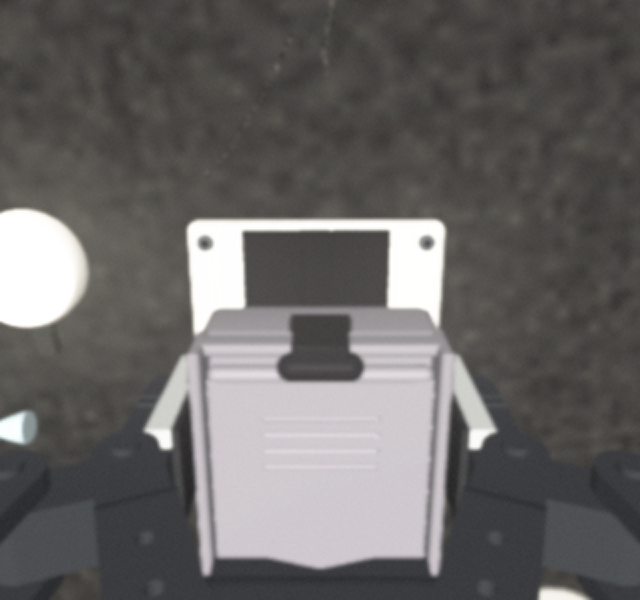

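The view is aligned. The dock base is centred at crop column 316 and the logger at about 321, so there may be a 1–2 mm lateral offset. I'll quantify it.

```bash
sed -e '/^sets=/,$d' -e "s/w3/w4/" dock.py > d4.py
cat >> d4.py <<'E'
T=np.array([.5431,-.1992]); 
for yaw in (-8.74,):
    a=np.radians(yaw); ex=np.array([np.cos(a),np.sin(a)]); ey=np.array([-ex[1],ex[0]])
    for n,col,s,rows,z,w in(('baseL',255,1,range(180,212,2),.01,5),('bedL',282.5,-1,range(180,212,2),.012,5),('bedR',354,1,range(180,212,2),.012,5),('baseR',381.5,-1,range(180,212,2),.01,5),
      ('logL',258.5,1,range(258,330,4),.0817+.03,5),('logR',382,-1,range(258,330,4),.0817+.03,5)):
        e=vline(lambda v:col,s,rows,w); X=back(e,z)[:,:2]-T; 
        l=np.polyfit(X@ex,X@ey,1); print(n,e[0].round(1),e[-1].round(1),'lat mm',np.median(X@ey*1000).round(2),'slope deg',np.degrees(np.arctan(l[0])).round(2))
    col=[]
    for u in range(295,345,3):
        a=gy[165:182,u]; k=int((-a).argmax()); col.append(165+sub(-a,k))
    print('bed rear row',np.median(col),'u',((back([[318,np.median(col)]],.012)[0,:2]-T)@ex*1000).round(2))
E
python3 d4.py
```

```text
baseL [253.1 180. ] [255.1 210. ] lat mm -49.02 slope deg -0.04
bedL [281. 180.] [282.3 210. ] lat mm -28.3 slope deg 0.03
bedR [354.1 180. ] [353.1 210. ] lat mm 24.91 slope deg 0.01
baseR [381.9 180. ] [380.1 210. ] lat mm 45.59 slope deg 0.16
logL [254.8 258. ] [258.9 326. ] lat mm -27.51 slope deg -0.68
logR [384.7 258. ] [380.7 326. ] lat mm 27.04 slope deg 0.59
bed rear row 174.81296307807236 u -24.16
```

Emit:
servo_tool:
  turn:
    - [0,0,0]
    - [0,0,0]
    - [0,0,0]
    - [0,0,0]
    - [0,0,0]
    - [0,0,0]
    - [0,0,0]
    - [0,0,0]
  slide:
    - [0,-0.05,-0.6]
    - [0,-0.05,-1.2]
    - [0,-0.05,-1.7]
    - [0,-0.05,-1.9]
    - [0,-0.05,-2.05]
    - [0,-0.05,-2.15]
    - [0,-0.05,-2.15]
    - [0,-0.05,-2.15]
  hand: [0.5,0.5,0.5,0.5,0.5,0.5,0.5,0.5]

```text
clock: 11.42
tcp_pos: [0.5425, -0.2013, 0.016]
orientation: [0.241, 3.132, -0.0]
contact_force: [-0.3, -0.4, -2.0]
grip_width: 0.0548
gripper_force: 65.2
```

Emit:
servo_tool:
  turn:
    - [0,0,0]
    - [0,0,0]
    - [0,0,0]
    - [0,0,0]
  slide:
    - [0,0,-0.07]
    - [0,0,-0.14]
    - [0,0,-0.14]
    - [0,0,-0.14]
  hand: [0.5,0.5,0.5,0.5]

```text
clock: 11.92
tcp_pos: [0.5426, -0.2013, 0.0117]
orientation: [0.241, 3.132, -0.0]
contact_force: [1.3, 0.3, 1.0]
grip_width: 0.0554
gripper_force: 65.8
```

Emit:
servo_tool:
  turn:
    - [0,0,0]
    - [0,0,0]
    - [0,0,0]
    - [0,0,0]
    - [0,0,0]
  slide:
    - [0.07,-0.01,0]
    - [0.13,-0.02,0]
    - [0.2,-0.03,0]
    - [0.2,-0.03,0]
    - [0.2,-0.03,0]
  hand: [0.5,0.5,0.5,0.5,0.5]

```text
clock: 12.55
tcp_pos: [0.5486, -0.2022, 0.0115]
orientation: [0.241, 3.132, -0.0]
contact_force: [1.3, -1.4, 0.4]
grip_width: 0.0546
gripper_force: 65.7
```

Next I'll move forward in smaller steps with a slight downward push.

Emit:
servo_tool:
  turn:
    - [0,0,0]
    - [0,0,0]
    - [0,0,0]
    - [0,0,0]
    - [0,0,0]
  slide:
    - [0.05,-0.01,-0.01]
    - [0.1,-0.015,-0.02]
    - [0.13,-0.02,-0.03]
    - [0.13,-0.02,-0.03]
    - [0.13,-0.02,-0.03]
  hand: [0.5,0.5,0.5,0.5,0.5]

```text
clock: 13.18
tcp_pos: [0.5507, -0.2028, 0.0114]
orientation: [-0.242, -3.13, -0.001]
contact_force: [-7.3, 2.0, 14.8]
grip_width: 0.055
gripper_force: 67.3
```

Emit:
servo_tool:
  turn:
    - [0,0,0]
    - [0,0,0]
    - [0,0,0]
    - [0,0,0]
  slide:
    - [0.03,-0.005,0]
    - [0.06,-0.01,0]
    - [0.06,-0.01,0]
    - [0.06,-0.01,0]
  hand: [0.5,0.5,0.5,0.5]

```text
clock: 13.68
tcp_pos: [0.5514, -0.203, 0.0114]
orientation: [-0.242, -3.128, -0.002]
contact_force: [-11.4, 2.5, 20.5]
grip_width: 0.055
gripper_force: 67.8
```

Emit:
servo_tool:
  turn:
    - [0,0,0]
    - [0,0,0]
    - [0,0,0]
    - [0,0,0]
  slide:
    - [0.03,-0.005,0]
    - [0.06,-0.01,0]
    - [0.06,-0.01,0]
    - [0.06,-0.01,0]
  hand: [0.5,0.5,0.5,0.5]

```text
clock: 14.18
tcp_pos: [0.5514, -0.203, 0.0114]
orientation: [-0.242, -3.125, -0.004]
contact_force: [-15.1, 5.4, 24.9]
grip_width: 0.055
gripper_force: 68.6
```

Run:
```python
from h import *
p,d,c=snap('wrist','w5'); snap('scene','s5'); q=snap('top','t5')[0]
o=r.get_obs(); print({k:np.round(o[k],4) for k in('clock','tcp_pos','orientation','contact_force','moment')})
A=cv2.resize(q[115:215,375:455],(400,500),interpolation=cv2.INTER_CUBIC)
s=load('s5')[0]; B=cv2.resize(s[190:275,380:480],(400,340),interpolation=cv2.INTER_CUBIC)
B=np.vstack([B,np.zeros((160,400,3),np.uint8)])
cv2.imwrite('pics/c5.png',np.hstack([A,B])[:,:,::-1])
```

```text
{'clock': np.float64(14.325), 'tcp_pos': array([ 0.5514, -0.203 ,  0.0114]), 'orientation': array([-0.2418, -3.1249, -0.0036]), 'contact_force': array([-16.5554,   4.8415,  26.1836]), 'moment': array([0.3783, 2.8562, 0.0917])}
```

View pics/c5.png

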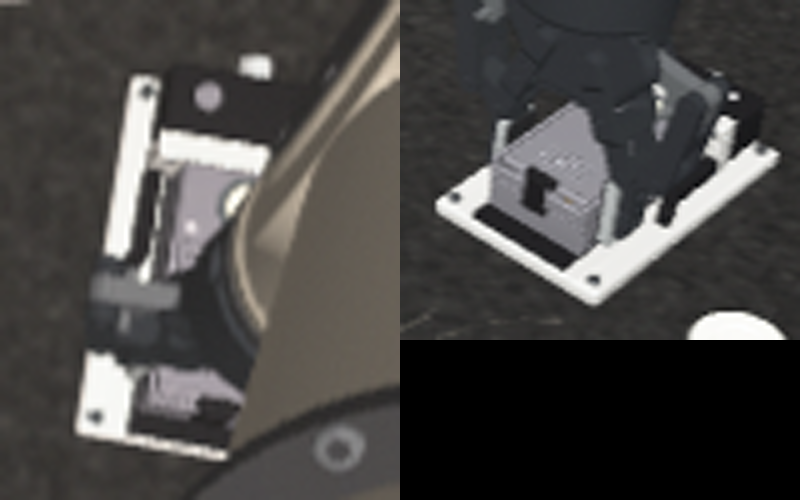

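The logger is against the fence: x has stopped at 0.5514 while the force keeps rising. It is also on the bed, with z hard at 0.0114. The crop shows it between the guides with the lid shut. The tool has pitched about 0.4° under the push, so I'll level it and keep the push on.

Emit:
servo_tool:
  turn:
    - [0,-0.04,0]
    - [-0.01,-0.08,0]
    - [-0.015,-0.1,0]
    - [-0.015,-0.1,0]
    - [-0.015,-0.1,0]
  slide:
    - [0,0,0]
    - [0,0,0]
    - [0,0,0]
    - [0,0,0]
    - [0,0,0]
  hand: [0.5,0.5,0.5,0.5,0.5]

```text
clock: 14.95
tcp_pos: [0.5515, -0.2031, 0.0114]
orientation: [0.242, 3.131, 0.003]
contact_force: [-15.0, 4.3, 25.4]
grip_width: 0.055
gripper_force: 68.4
```

Run:
```python
from h import *
o=r.get_obs(); print({k:np.round(o[k],4) for k in('clock','tcp_pos','orientation','contact_force','moment')})
R=Rot.from_rotvec(o['orientation']).as_matrix(); print('tool z',R[:,2].round(4),'yaw',np.degrees(np.arctan2(-R[1,0],-R[0,0])).round(2))
```

```text
{'clock': np.float64(14.95), 'tcp_pos': array([ 0.5515, -0.2031,  0.0114]), 'orientation': array([2.4240e-01, 3.1307e+00, 2.6000e-03]), 'contact_force': array([-15.017 ,   4.3017,  25.4033]), 'moment': array([0.4115, 3.1435, 0.0593])}
tool z [ 0.0017  0.0015 -1.    ] yaw -8.86
```

```bash
python3 -c "
from h import *
print(r.hand_in())"
```

```text
the job is handed in; nothing more can be done
None
```

I pressed the lid shut under its catch, carried the logger to the dock, and handed the job in still holding it against the fence (about 15 N) and down on the bed (about 25 N). The positions and forces match it being fully home, but I had no direct reading of the pin or plunger travel. The screw case and vial were not touched.

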